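Inspection mirror under the espresso group

TASK

Pick up the inspection mirror by its handle and hold it face up under the espresso machine's group, the glass straight below the shower screen and in the middle of the phone camera's picture, angled so that the phone sees the screw at the centre of the shower screen in the middle of the glass. Finish while holding it there, still, in the gripper: do not put it down or let go. Keep the gripper off the mirror head, touch neither the machine nor the phone and its stand, and leave the bowls and the pitcher where they are.

Things in the scene. Friction and masses are not known exactly. Their poses are not given: they have to be found in the camera images.
- mirror: inspection mirror, 85 g, loose, lying face up at first. Black handle 100 mm long, 16 wide, 14 thick, then a 6 mm steel rod and flat head, all rigid (ball joint set). Origin: on the underside, under the handle's middle. x runs along the handle to the head, z up out of the glass. Handle at x -50 to 50 mm, rod 50 to 100, head 105 to 165; the glass is parallel to the handle's flat top
- mirror_head: rectangular head of the inspection mirror: steel plate 60 mm (x) by 48 mm (y), 6 mm thick, with glass 56 x 44 mm in its upper face. Origin: centre of the glass face, 135 mm along x and 6 mm up from the mirror's origin, with the same axes; z is the outward normal of the glass
- screw (a point): underside of the brass hexagon screw (12 mm) at the centre of the shower screen (57 mm wide, facing straight down) under the machine's group; 233 mm above the bench. Axes as the machine. The group is round, 40 mm in radius, from 233 mm above the bench up; below it the drip tray's grate lies 85 mm above the bench
- machine: steel single-group espresso machine, fixed. Origin on the bench straight below the screw; its front is -x, z up. Housing: x 110 to 400, y -140 to 140, 415 mm high with its cups. Drip tray: x -85 to 110, y -135 to 135, 85 high. Steam wand: x 33 to 110, y -105, from 270 down to 125 high. The space before the housing on the group's +y side is free
- phone_stand: phone (75 x 155 x 8 mm, upright, leaning) in a cradle on a stand: foot 52 mm in radius, 14 mm pole; fixed. Origin on the bench straight below the screw, NOT at the stand: the pole is at x -334, y 22 mm, the phone at x -340 to -245, y -20 to 70, up to 320 mm high. -x points from the group to the phone, z up. The bearing around the group varies
- phone_lens (a point): rear camera lens of the phone, 300 mm above the bench, 260 mm from the screw's axis. z: the way it looks (30 degrees below level); x: level, right in its picture; y: down its picture. Its line of sight meets the vertical through the screw 300 mm from the lens, 150 mm above the bench: the glass centre belongs there, its normal halving the angle between the ways to lens and screw
- white_bowl: white cupping bowl, loose, 94 mm wide, 62 mm high; origin under its centre; leave alone
- ivory_bowl: ivory cupping bowl, loose, 94 mm wide, 62 mm high; origin under its centre; leave alone
- pitcher: steel milk pitcher with a handle, loose, 80 mm wide, 100 mm high; origin under its centre; leave alone
Not all that is in view belongs to the job. Of the things that look like the mirror, take the one that is farthest to the robot's right at the start.

How it is judged:
By the outcome, as a careful person would: the job done as asked, in the order asked, and still so for the second after the job is handed in, while the arm keeps its last pose, push and grip.
It also fails if it takes over 40 s, if anything falls off the work surface, if the arm or the gripper's body presses on something with over 40 N, if the wrist force passes 120 N, or if a joint passes its speed limit or range.

ROBOT

A 6-joint arm with a two-finger parallel gripper is mounted at the origin on the work surface. World frame = base frame: x ahead of the robot, y to its left, z up, the work surface at z = 0. Lengths are in m, angles in rad, forces in N, time in s.
With the tool pointing down it reaches from about 0.375 to 0.925 m from the base axis. Payload 5.7 kg.
Tool frame: the origin (TCP) lies on the centre line of the jaws, within the pads' length; the fingertips stand 25 mm ahead of it and the grasp point (between the pads) lies 6 mm ahead of it; z points along the fingers, y is the line along which they close (so a half turn about z gives the same grasp; the last joint's range is limited). The gripper opens to 88 mm and grips with 3 to 60 N. Pads are 20 mm wide; open, the fingers measure 115 mm over their backs; the gripper's body (75 mm by 178 mm) begins 61 mm behind the grasp point.
Start: joints at [1.153, 0.359, 1.51, -0, 1.272, -0.115], TCP at [0.179, 0.573, 0.217] pointing down, gripper open.
Joint ranges: [-2.97, 2.97], [-1.01, 2.36], [0.21, 2.38], [-0.96, 4.11], [0.2, 2.71], [-2.98, 2.98]. Speed limits (rad/s): [2.39, 2.39, 3.14, 3.14, 3.14, 3.14].

INTERFACE

Orientations are given as a unit quaternion [w, x, y, z].
In Python, from bench import ctrl gives the robot as it stands.
- The arm moves only by the tool apply_moves, never from a script. Its arguments are lists of equal length, an entry for each row: "dr": the turn, a rotation vector about the tool's x, y, z in units of 5 degrees (1.0 is 5 degrees), a list of three; "dp": the shift along the tool's x, y, z in units of 30 mm (1.0 is 30 mm), a list of three; "claw": the finger opening in mm, from 0 to 87.8. A call has 1 to 10 rows; each row is the pose to reach, as a shift and turn from the pose commanded when the call began, along the tool's axes at that moment; what a row does not reach only later rows make up. A row lasts 1/12 s, in which the tool goes at most 41.7 mm and 7.16 degrees, less where a joint would pass 70% of its speed; a pose out of reach is approached as far as the arm can. A call with a gripper value outside its range is refused whole. The fingers move at their own pace and stop on an object; "grip_force" is the grip in N (left out, the last holds). Time passes only in rows, so rows that repeat a pose let the fingers close. It gives the time, the measured TCP pose, the force, the opening and the grip force at its end, in the units of the state.
- ctrl.get_obs(): the state, without advancing time (a new reading comes with each control period).
- ctrl.capture(name): name is "side" or "top"; returns the picture (480x640x3 uint8, blue, green, red); there is no depth.
- ctrl.calibration(name): a dict with "camera_matrix" (3x3 intrinsics, pixels), "k1" (the pictures are not rectified: a ray, as slopes to the right and down, at radius r is drawn at 1 + k1 r^2 times it, then the intrinsics apply), "rvec" (rotation vector, rad) and "tvec" (3), from world to camera coordinates, as OpenCV has them. Camera axes: x right, y down, z forward; pixel columns grow to the right and rows downward; lengths in m; the calibration is good to about 2 mm. A picture is of the moment at which its call begins. calibration takes no time and is no camera call.
- ctrl.hand_in(): hands the job in; it is judged then, once.
Trained networks look in the newest picture that a camera, given by its name, has taken for a name from the list of things; names that differ only in an ending like _2 or _b are one class to them, and where a whole thing is asked for, a point or a joint stands for the part that bears it (a point fixed in the world has none). Each returns a list of dicts, best first, with "p" (0 to 1); they miss things now and then, are a little off and sometimes report something else, mostly with a low value. They report only what shows in the picture. A call takes as long as a camera call. They do not tell look-alikes from the thing itself.
- ctrl.find_in(thing, camera): "point" ([x, y, z] in m, in the coordinates of the camera as it stood for that picture, good to about 4 mm: the middle of the surface that is visible of it).
The state is a dict: "clock": time; "joints": joint angles; "joint_vel": joint speeds; "tau": joint torques, N m; "eef_pos": TCP position; "tool_rot": TCP orientation; "force": force on the tool from outside, world axes, zero at the start; "torque": the same for the moment, N m; "grip_width": opening from 0.0 (shut) to 1.0 (fully open); "grip_force": force on a finger pad.
Only numpy, scipy, OpenCV 4.12 (cv2) and the standard library are available. Lean on these libraries where they do the work, as an engineer would, in place of code of your own. Each camera call takes 0.05 s, during which the arm holds its last target. There are 200 camera calls.

## Working session

There is one attempt and no reset: what is moved stays moved. The work goes in short steps, Python scripts to look and compute and a tool call to move; the robot and the scene stay as the last step left them, time stands still between calls to the robot, and variables do not carry over. Pictures are saved under pics/ and viewed, at most 10 in all, crops included, and the job is handed in when it is done.

Besides the shell and the picture viewer there is one more tool, called in YAML: its name, and indented under it one key for each argument. apply_moves: Moves the arm, as the interface text tells. Its arguments: {"type":"object","properties":{"dr":{"type":"array"},"dp":{"type":"array"},"claw":{"type":"array"},"grip_force":{"type":"number"}},"required":["dr","dp","claw"]}

```bash
ls; mkdir -p pics; cat > h.py <<'E'
import numpy as np, cv2
from scipy.spatial.transform import Rotation as R
from bench import ctrl
def cal(n):
    c=ctrl.calibration(n); K=np.array(c["camera_matrix"],float); M=R.from_rotvec(np.ravel(c["rvec"])).as_matrix(); t=np.ravel(c["tvec"]).astype(float)
    return K,c["k1"],M,t
def proj(n,P):
    K,k,M,t=cal(n); p=np.atleast_2d(P)@M.T+t; s=p[:,:2]/p[:,2:]; s=s*(1+k*(s**2).sum(1,keepdims=True))
    return s@K[:2,:2].T+K[:2,2]
def ray(n,uv,z):
    K,k,M,t=cal(n); d=np.array([k,0,0,0,0]); s=cv2.undistortPoints(np.array(uv,float).reshape(-1,1,2),K,d).reshape(-1,2)
    D=np.c_[s,np.ones(len(s))]@M; C=-M.T@t
    return C+D*((z-C[2])/D[:,2:])
def find(th,n):
    K,k,M,t=cal(n)
    return [(round(r["p"],2),np.round(M.T@(np.array(r["point"])-t),4),np.round(proj(n,M.T@(np.array(r["point"])-t))[0])) for r in ctrl.find_in(th,n)]
def rot(q): return R.from_quat([q[1],q[2],q[3],q[0]])
E
python3 - <<'E'
from h import *
for n in("side","top"):
    cv2.imwrite(f"pics/{n}0.png",ctrl.capture(n))
    K,k,M,t=cal(n); print(n,-M.T@t,k,K[0,0])
    for th in("mirror","mirror_head","machine","phone_stand","phone_lens","screw","white_bowl","ivory_bowl","pitcher"):
        print(th,find(th,n))
o=ctrl.get_obs();print(o)
E
```

```text
pics
side [ 0.20417866 -0.98084536  0.87042286] -0.06696995059445535 462.2885432646756
mirror [(0.92, array([ 0.5411, -0.4037,  0.0019]), array([356., 378.]))]
mirror_head [(0.54, array([0.2028, 0.189 , 0.0061]), array([166., 265.]))]
machine [(0.64, array([0.5683, 0.2562, 0.2422]), array([268., 162.]))]
phone_stand [(0.97, array([ 0.6909, -0.1597,  0.2112]), array([369., 232.]))]
phone_lens [(0.77, array([ 0.6873, -0.1532,  0.2108]), array([366., 231.])), (0.35, array([0.5714, 0.259 , 0.2415]), array([269., 161.]))]
screw [(0.56, array([0.5696, 0.2546, 0.2423]), array([269., 162.]))]
white_bowl [(0.65, array([ 0.3883, -0.1241,  0.04  ]), array([254., 307.]))]
ivory_bowl [(0.91, array([0.3741, 0.0193, 0.0444]), array([234., 274.]))]
pitcher [(0.81, array([ 0.6861, -0.4169,  0.0572]), array([417., 346.]))]
top [ 0.50987999 -0.13415613  1.23244006] 0.04882265342090399 502.5124079301885
mirror [(0.96, array([0.2232, 0.2019, 0.0067]), array([199., 382.])), (0.68, array([ 0.549 , -0.4005,  0.0051]), array([449., 248.])), (0.23, array([ 0.3838, -0.1442,  0.0313]), array([343., 317.]))]
mir
[... 668 characters left out ...]
.0, 'joints': array([ 1.15290865e+00,  3.58778719e-01,  1.51040788e+00,  1.62824376e-05,
        1.27254852e+00, -1.15129459e-01]), 'joint_vel': array([ 8.39674330e-04,  5.30279965e-04,  2.88058877e-04,  1.00793726e-04,
        7.89383857e-05, -1.40673599e-04]), 'tau': array([-1.08111915e-03, -5.15320122e+01, -2.71141541e+01,  6.76553487e-02,
        2.46116426e-02,  9.04443880e-06]), 'eef_pos': array([0.17888884, 0.57265528, 0.21713246]), 'tool_rot': array([-2.62670754e-05,  1.50803979e-01,  9.88563683e-01, -6.66683952e-05]), 'force': array([-0.2361522 ,  0.94528514,  0.19120546]), 'torque': array([-0.04168795,  0.02476899, -0.03653783]), 'grip_force': 0.0, 'grip_width': 1.0008031776152169}
```

View pics/top0.png

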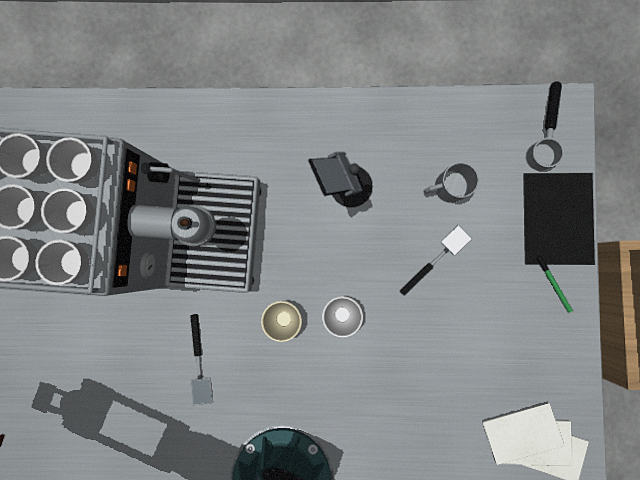

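View pics/side0.png

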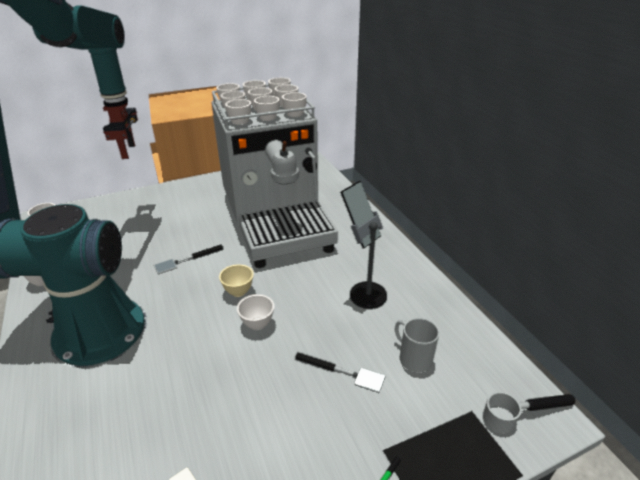

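The top picture shows the look-alikes: mirror A with its handle at (197,335) and head at (202,390), and mirror B with its handle at (417,279) and head at (456,240). The portafilter at (547,120) and the pen at (555,285) are other things. The robot's right is −y, which is picture right, so I choose B. The machine's front faces −y, and its group is at about (193,225). The phone foot is at about (352,188).

```bash
python3 - <<'E'
import cv2,numpy as np
t=cv2.imread("pics/top0.png");s=cv2.imread("pics/side0.png")
a=cv2.resize(t[130:300,100:380],None,fx=2.85,fy=2.85,interpolation=cv2.INTER_CUBIC);cv2.imwrite("pics/c1.png",a)
b=cv2.resize(t[220:300,395:475],None,fx=7,fy=7,interpolation=cv2.INTER_CUBIC);cv2.imwrite("pics/c2.png",b)
c=cv2.resize(s[130:310,205:395],None,fx=3.3,fy=3.3,interpolation=cv2.INTER_CUBIC);cv2.imwrite("pics/c3.png",c)
E
```

```text
(no output)
```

View pics/c1.png

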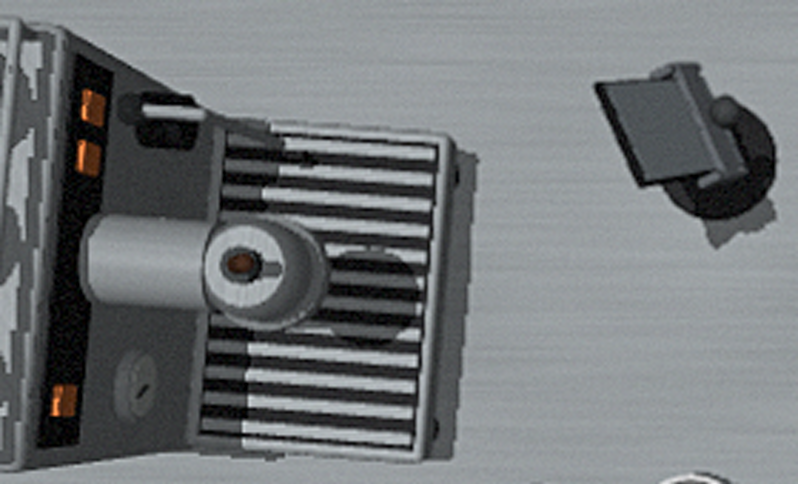

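View pics/c2.png

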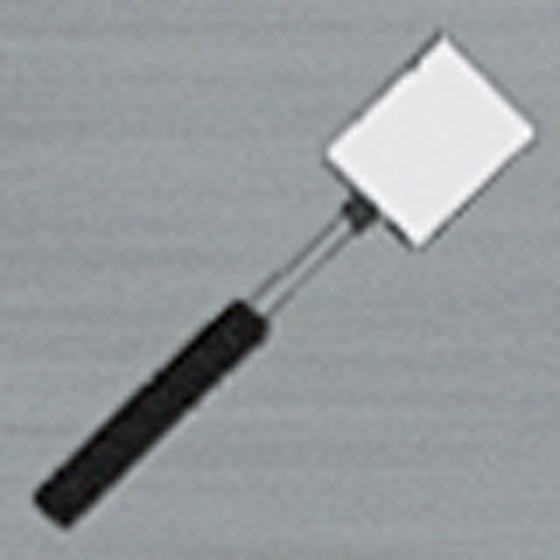

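View pics/c3.png

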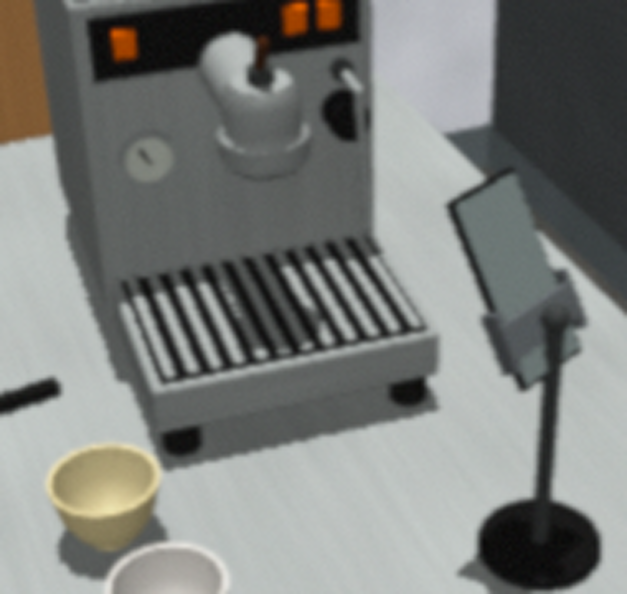

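Crop check: c2 shows mirror B whole, lying glass up. In full-picture pixels its handle ends are at (402,293) and (431,265) and its head centre is at (456.6,240.3). Next I fit the machine and phone poses.

```bash
cat > fit.py <<'E'
from h import *
from scipy.optimize import least_squares
def Rz(a): return R.from_euler('z',a).as_matrix()
c1=lambda x,y:(100+x/2.85,130+y/2.85); c3=lambda x,y:(205+x/3.3,130+y/3.3)
obsM=[("top",(-.085,-.135,.085),c1(455,133)),("top",(-.085,.135,.085),c1(425,460)),
 ("side",(-.085,.135,.085),c3(158,390)),("side",(-.085,-.135,.085),c3(438,338))]
obsP=[("top",(-.334,.022,.01),c1(717,158)),("side",(-.334,.022,.01),c3(540,541))]
def f(q):
    o=np.array([q[0],q[1],0]);e=[]
    for n,p,u in obsM: e.append(proj(n,o+Rz(q[2])@p)[0]-u)
    for n,p,u in obsP: e.append(proj(n,o+Rz(q[3])@p)[0]-u)
    return np.ravel(e)
if __name__=="__main__":
    s=least_squares(f,[.6,.25,1.6,1.9]);print(s.x,np.round(s.fun.reshape(-1,2),1))
    o=np.r_[s.x[:2],0]
    r=np.array([[.04*np.cos(a),.04*np.sin(a),.233] for a in np.linspace(0,6.28,60)])+o
    for n,g,c in(("top",(100,130),2.85),("side",(205,130),3.3)):
        u=(proj(n,r)-g)*c;print(n,"group rim crop bbox",u.min(0),u.max(0))
        u=(proj(n,o+Rz(s.x[3])@[-.26,0,.3])-g)*c;print("lens",u)
    uv=[(402.1,293.3),(431.4,265),(456.6,240.3)]
    a=ray("top",uv[:2],.010);h=ray("top",uv[2:],.006);print(a,h)
    d=h[0]-a.mean(0);print("angle",np.degrees(np.arctan2(d[1],d[0])),np.linalg.norm(a[1]-a[0]),np.linalg.norm(d[:2]))
    E=c3
E
python3 fit.py
```

```text
[0.58282064 0.14379162 1.49295753 1.99452055] [[ 0.  -0.6]
 [ 0.2  1.7]
 [-2.  -1.4]
 [ 1.5 -3.6]
 [ 1.8  0. ]
 [ 0.7 -0.6]]
top group rim crop bbox [228.91912229 218.68392321] [342.11868744 331.97540487]
lens [[618.35504578 105.76017991]]
side group rim crop bbox [220.83163373 142.42567875] [312.3985032  186.30269092]
lens [[503.92844266 194.33748029]]
[[ 0.43859281 -0.28651308  0.01      ]
 [ 0.50680922 -0.35689602  0.01      ]] [[ 0.56657936 -0.41824736  0.006     ]]
angle -45.80165860469172 0.09801652058274289 0.1346612742487867
```

```bash
python3 - <<'E'
import cv2,numpy as np
t=cv2.imread("pics/top0.png");s=cv2.imread("pics/side0.png")
f=lambda im,x,y:cv2.resize(cv2.convertScaleAbs(im[y:y+37,x:x+50],alpha=1.4),None,fx=8,fy=8,interpolation=cv2.INTER_CUBIC)
cv2.imwrite("pics/q.png",np.vstack([np.hstack([f(t,170,215),f(s,260,153)]),np.hstack([f(t,328,172),f(s,343,275)])]))
E
```

```text
(no output)
```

View pics/q.png

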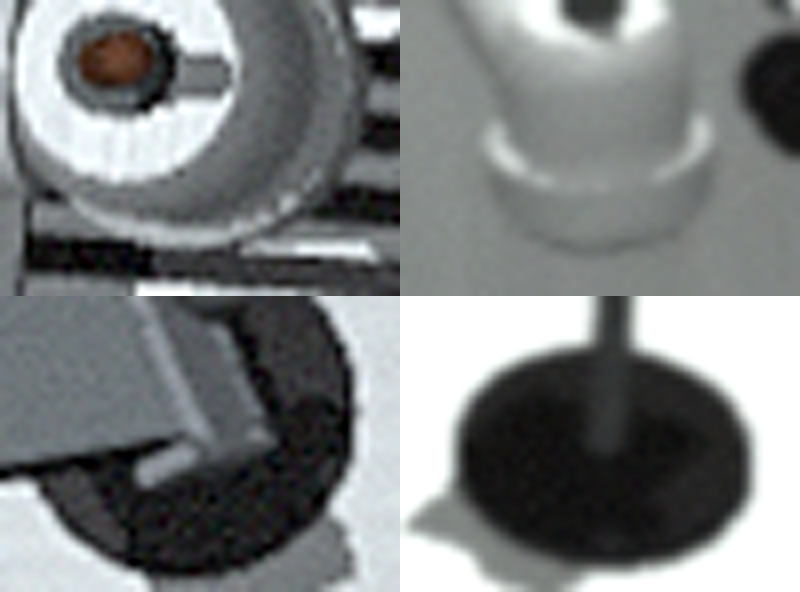

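Full-picture pixels: the group rim has its right edge at 214.6 and bottom at 245.6 (top view). In the side view it runs from 270.9 to 299.2 with its bottom at 184.1. The foot has its right edge at 372 and bottom at 207 (top view), and in the side view spans columns 350.2–387 and rows 281–309. I refit on these circles.

```bash
cat > fit2.py <<'E'
from h import *
from scipy.optimize import least_squares
A=np.linspace(0,2*np.pi,181)
def circ(n,x,y,z,r): return proj(n,np.c_[x+r*np.cos(A),y+r*np.sin(A),0*A+z])
def f(q):
    x,y,a,b,h=q
    T=circ("top",x,y,.233,.04);S=circ("side",x,y,.233,.04)
    F0=circ("top",a,b,0,.052);F1=circ("top",a,b,h,.052);G0=circ("side",a,b,0,.052);G1=circ("side",a,b,h,.052)
    D=np.hypot(x-a,y-b)
    return np.array([T[:,0].max()-214.6,T[:,1].max()-245.6,(S[:,0].max()+S[:,0].min())/2-285.05,S[:,1].max()-184.1,
     F1[:,0].max()-372,F0[:,1].max()-207,G1[:,0].min()-350.25,G1[:,0].max()-387,G1[:,1].min()-281.1,G0[:,1].max()-309.25,(D-.3347)*500])
s=least_squares(f,[.58,.15,.69,-.18,.01]);np.save("fit.npy",s.x)
if __name__=="__main__":
    print(s.x,np.round(s.fun,1))
    x,y,a,b,_=s.x;bear=np.arctan2(y-b,x-a);print("phone +x angle",np.degrees(bear-np.arctan2(-.022,.334)))
E
python3 fit2.py
```

```text
[ 0.58509688  0.15332045  0.70007863 -0.16335365  0.00454462] [ 0.7 -0.2  0.4  0.7 -0.   0.1 -1.   0.  -0.  -1.5  1.1]
phone +x angle 113.72407100650183
```

```bash
cat >> h.py <<'E'
def go(p,Rm):
    o=ctrl.get_obs(); T=rot(o["tool_rot"]).as_matrix(); dp=T.T@(np.array(p)-o["eef_pos"])/.03
    dr=R.from_matrix(T.T@Rm).as_rotvec(degrees=True)/5
    print("dp",np.round(dp,2).tolist(),"dr",np.round(dr,2).tolist(),"| J",np.round(o["joints"],2).tolist(),"t",round(o["clock"],2))
def frame(mx,n): # tool frame from mirror axes
    mx=np.array(mx)/np.linalg.norm(mx);n=np.array(n)/np.linalg.norm(n); return np.c_[-mx,np.cross(n,mx),-n]
an=np.radians(-45.8); RG=frame([np.cos(an),np.sin(an),0],[0,0,1]); G=np.array([.483,-.332,.028])
E
python3 -c "
from h import *
go([.375,.14,.24],RG); go([.483,-.332,.15],RG)"
```

```text
dp [-10.54, -11.82, -0.76] dr [-0.0, 0.0, 5.69] | J [1.15, 0.36, 1.51, 0.0, 1.27, -0.12] t 1.0
dp [-18.67, -25.76, 2.24] dr [-0.0, 0.0, 5.69] | J [1.15, 0.36, 1.51, 0.0, 1.27, -0.12] t 1.0
```

apply_moves:
  dr:
    - [0,0,5.7]
    - [0,0,5.7]
    - [0,0,5.7]
    - [0,0,5.7]
    - [0,0,5.7]
    - [0,0,5.7]
    - [0,0,5.7]
    - [0,0,5.7]
    - [0,0,5.7]
    - [0,0,5.7]
  dp:
    - [-10.5,-11.8,-0.8]
    - [-10.5,-11.8,-0.8]
    - [-10.5,-11.8,-0.8]
    - [-10.5,-11.8,-0.8]
    - [-10.5,-11.8,-0.8]
    - [-10.5,-11.8,-0.8]
    - [-10.5,-11.8,-0.8]
    - [-10.5,-11.8,-0.8]
    - [-10.5,-11.8,-0.8]
    - [-10.5,-11.8,-0.8]
  claw: [87,87,87,87,87,87,87,87,87,87]

```text
clock: 1.83
eef_pos: [0.3506, 0.1917, 0.2387]
tool_rot: [0.0, 0.389, 0.921, 0.0]
force: [0.3, 0.2, -0.5]
grip_width: 0.992
grip_force: 0.0
```

```bash
python3 -c "
from h import *
print(ctrl.get_obs()['eef_pos']);go([.375,.14,.24],RG); go([.483,-.332,.15],RG);go(G,RG)"
```

```text
[0.35061343 0.19166783 0.23867247]
dp [-1.8, -0.62, -0.04] dr [0.01, 0.01, -0.0] | J [0.33, 0.04, 1.88, -0.0, 1.23, -0.44] t 1.83
dp [-15.59, -9.0, 2.96] dr [0.01, 0.01, -0.0] | J [0.33, 0.04, 1.88, -0.0, 1.23, -0.44] t 1.83
dp [-15.59, -9.01, 7.02] dr [0.01, 0.01, -0.0] | J [0.33, 0.04, 1.88, -0.0, 1.23, -0.44] t 1.83
```

apply_moves:
  dr:
    - [0,0,0]
    - [0,0,0]
    - [0,0,0]
    - [0,0,0]
    - [0,0,0]
    - [0,0,0]
    - [0,0,0]
    - [0,0,0]
    - [0,0,0]
    - [0,0,0]
  dp:
    - [-1.8,-0.6,0]
    - [-1.8,-0.6,0]
    - [-15.5,-9,3]
    - [-15.5,-9,3]
    - [-15.5,-9,3]
    - [-15.5,-9,3]
    - [-15.5,-9,3]
    - [-15.5,-9,3]
    - [-15.5,-9,3]
    - [-15.5,-9,3]
  claw: [50,50,50,50,50,50,50,50,50,50]

```text
clock: 2.67
eef_pos: [0.4467, -0.1799, 0.1769]
tool_rot: [0.0, 0.39, 0.921, -0.0]
force: [1.6, 0.5, 0.5]
grip_width: 0.572
grip_force: 0.0
```

apply_moves:
  dr:
    - [0,0,0]
    - [0,0,0]
  dp:
    - [0,0,0]
    - [0,0,0]
  claw: [50,50]

```text
clock: 2.83
eef_pos: [0.4468, -0.1795, 0.1767]
tool_rot: [-0.0, 0.391, 0.92, -0.0]
force: [-0.3, 1.2, -0.4]
grip_width: 0.573
grip_force: 0.0
```

```bash
python3 -c "
from h import *
print(ctrl.get_obs()['eef_pos']); go([.483,-.332,.15],RG);go(G,RG)"
```

```text
[ 0.44680683 -0.17948672  0.17665932]
dp [-4.5, -2.66, 0.89] dr [-0.0, -0.01, -0.05] | J [-0.53, 0.23, 1.81, -0.0, 1.1, -1.29] t 2.83
dp [-4.5, -2.66, 4.95] dr [-0.0, -0.01, -0.05] | J [-0.53, 0.23, 1.81, -0.0, 1.1, -1.29] t 2.83
```

apply_moves:
  dr:
    - [0,0,0]
    - [0,0,0]
    - [0,0,0]
    - [0,0,0]
    - [0,0,0]
    - [0,0,0]
    - [0,0,0]
    - [0,0,0]
    - [0,0,0]
    - [0,0,0]
  dp:
    - [-4.5,-2.65,0.9]
    - [-4.5,-2.65,0.9]
    - [-4.5,-2.65,0.9]
    - [-4.5,-2.65,0.9]
    - [-4.5,-2.65,0.9]
    - [-4.5,-2.65,2.2]
    - [-4.5,-2.65,3.4]
    - [-4.5,-2.65,4.2]
    - [-4.5,-2.65,4.7]
    - [-4.5,-2.65,4.7]
  claw: [50,50,50,50,50,50,50,50,50,50]

```text
clock: 3.67
eef_pos: [0.4813, -0.3256, 0.0333]
tool_rot: [-0.003, 0.389, 0.921, 0.001]
force: [-0.3, -0.7, -0.5]
grip_width: 0.568
grip_force: 0.0
```

```bash
python3 -c "
from h import *
print(ctrl.get_obs()['eef_pos']);go(G,RG)
cv2.imwrite('pics/t1.png',ctrl.capture('top'));im=ctrl.capture('side');cv2.imwrite('pics/s1.png',im)
cv2.imwrite('pics/s1c.png',np.hstack([cv2.resize(im[300:430,270:420],(450,390)),cv2.resize(cv2.imread('pics/t1.png')[210:310,380:490],(350,318+72))]))"
```

```text
[ 0.48131996 -0.32557722  0.03326013]
dp [-0.19, -0.11, 0.17] dr [-0.0, -0.08, 0.01] | J [-0.71, 0.55, 1.72, 0.0, 0.87, -1.49] t 3.67
```

View pics/s1c.png

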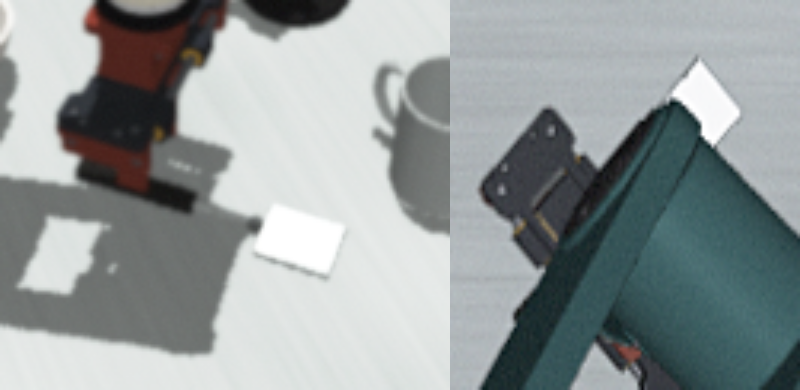

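The jaws straddle the handle at about its middle. The head is clear, with its corners visible in the left panel at about (300,240). I lower the last few millimetres and close.

apply_moves:
  dr:
    - [0,0,0]
    - [0,0,0]
    - [0,0,0]
    - [0,0,0]
    - [0,0,0]
    - [0,0,0]
    - [0,0,0]
    - [0,0,0]
    - [0,0,0]
    - [0,0,0]
  dp:
    - [-0.1,-0.1,0.15]
    - [-0.1,-0.1,0.15]
    - [-0.1,-0.1,0.15]
    - [-0.1,-0.1,0.15]
    - [-0.1,-0.1,0.15]
    - [-0.1,-0.1,0.15]
    - [-0.1,-0.1,0.15]
    - [-0.1,-0.1,0.15]
    - [-0.1,-0.1,0.15]
    - [-0.1,-0.1,0.15]
  claw: [50,50,50,10,5,5,5,5,5,5]
  grip_force: 40

```text
clock: 4.6
eef_pos: [0.4835, -0.3341, 0.0316]
tool_rot: [-0.0, 0.39, 0.921, -0.0]
force: [-0.1, -0.5, -0.7]
grip_width: 0.082
grip_force: 0.0
```

apply_moves:
  dr:
    - [0,0,0]
    - [0,0,0]
    - [0,0,0]
    - [0,0,0]
  dp:
    - [0,0,0]
    - [0,0,0]
    - [0,0,0]
    - [0,0,0]
  claw: [5,5,5,5]

```text
clock: 4.93
eef_pos: [0.4836, -0.3341, 0.0316]
tool_rot: [-0.0, 0.39, 0.921, -0.0]
force: [-0.8, -0.5, 0.4]
grip_width: 0.053
grip_force: 0.0
```

The fingers closed on nothing, so I look before opening.

```bash
python3 -c "
from h import *
im=ctrl.capture('side');t=ctrl.capture('top');cv2.imwrite('pics/s2.png',im)
cv2.imwrite('pics/s2c.png',np.hstack([cv2.resize(im[320:410,280:400],(480,360),interpolation=2),cv2.resize(t[210:310,380:480],(300,360))]))
o=ctrl.get_obs()['eef_pos'];q=[[*o[:2],o[2]-.025],[.4727,-.3217,.014],[.5071,-.3571,.014],[.4383,-.2863,.014]]
print((proj('side',q)-[280,320])*4)"
```

```text
[[164.61184432 171.73944593]
 [139.20589442 154.23567224]
 [217.71969476 179.34641709]
 [ 62.84051121 129.69608743]]
```

View pics/s2c.png

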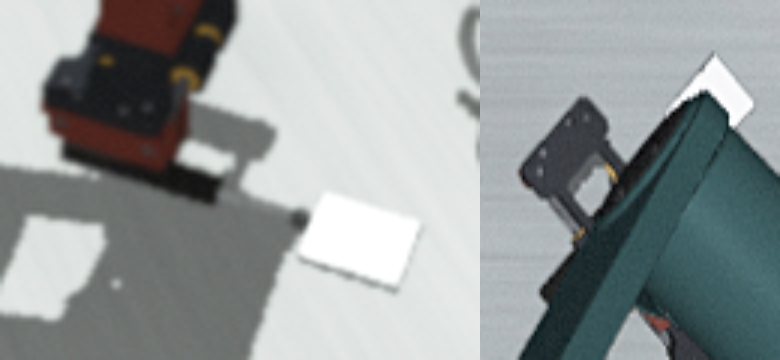

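The handle still lies from about (62,150) to (220,190) in the crop, unmoved, with the closed jaws apparently above it. I raise, open and check where the fingertips really are.

apply_moves:
  dr:
    - [0,0,0]
    - [0,0,0]
    - [0,0,0]
    - [0,0,0]
    - [0,0,0]
    - [0,0,0]
  dp:
    - [0,0,-1]
    - [0,0,-2]
    - [0,0,-2]
    - [0,0,-2]
    - [0,0,-2]
    - [0,0,-2]
  claw: [5,5,50,50,50,50]

```text
clock: 5.53
eef_pos: [0.4827, -0.3334, 0.0905]
tool_rot: [-0.001, 0.39, 0.921, 0.0]
force: [0.5, 0.4, -0.1]
grip_width: 0.321
grip_force: 0.0
```

```bash
python3 -c "
from h import *
im=ctrl.capture('side')
o=ctrl.get_obs();T=rot(o['tool_rot']).as_matrix();p=o['eef_pos'];print(p,o['grip_width'])
c=(250,270);im=cv2.resize(im[c[1]:c[1]+150,c[0]:c[0]+160],None,fx=4,fy=4,interpolation=2)
for s in(-1,1):
  for z in(.025,-.055):
    u=(proj('side',p+T@[0,s*.025,z])[0]-c)*4;cv2.circle(im,tuple(int(v) for v in u),3,(0,255,0) if z>0 else (255,0,255),-1)
an=np.radians(-45.8);mx=np.array([np.cos(an),np.sin(an),0]);my=np.array([-mx[1],mx[0],0]);m=np.array([.4727,-.3217,0])
q=[m+mx*a+my*b+[0,0,.014] for a,b in((-.05,-.008),(.05,-.008),(.05,.008),(-.05,.008))]
cv2.polylines(im,[((proj('side',q)-c)*4).astype(int)],True,(0,0,255))
cv2.imwrite('pics/s3.png',im)"
```

```text
[ 0.48266674 -0.33330244  0.09032818] 0.36533323861341216
```

View pics/s3.png

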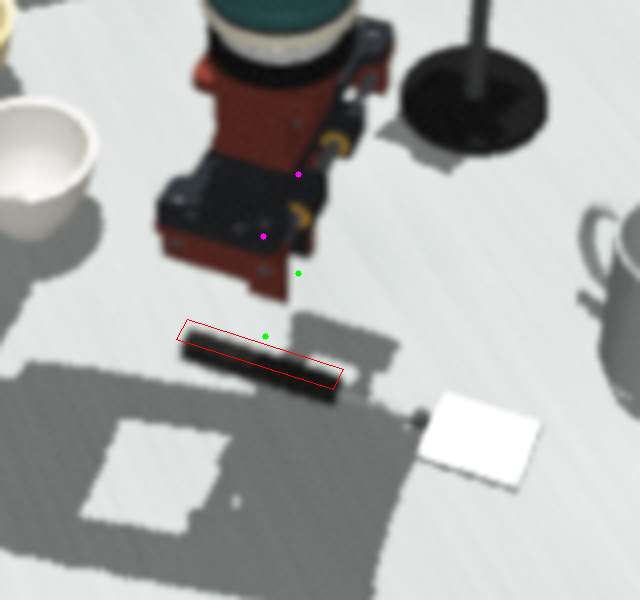

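The picture shows the near fingertip at about (270,298), against a prediction of (270,326). The handle's outline is about 3 px low of its prediction. I triangulate the mirror again from both cameras.

```bash
python3 -c "
from h import *
def segc(im,roi,f):
    x0,y0,x1,y1=roi;m=f(im[y0:y1,x0:x1].astype(int).max(2)).astype(np.uint8)
    n,l,s,c=cv2.connectedComponentsWithStats(m);k=1+s[1:,4].argmax();return c[k]+[x0,y0],s[k]
t=cv2.imread('pics/top0.png');s=cv2.imread('pics/side0.png')
res={}
for n,im,rh,rg in(('top',t,(395,255,436,300),(435,220,475,262)),('side',s,(288,345,338,378),(350,362,390,396))):
    print(n,segc(im,rh,lambda v:v<75),segc(im,rg,lambda v:v>222)); res[n]=(segc(im,rh,lambda v:v<75)[0],segc(im,rg,lambda v:v>222)[0])
from scipy.optimize import least_squares
for i,z in((0,.009),(1,.006)):
    g=least_squares(lambda p:np.r_[proj('top',p)[0]-res['top'][i],proj('side',p)[0]-res['side'][i]],[.5,-.35,.01]);print(g.x,np.round(g.fun,2))
    print('fixed z',ray('top',[res['top'][i]],z),ray('side',[res['side'][i]],z))
"
```

```text
top (array([415.91726619, 278.77338129]), array([  5,   8,  33,  32, 278], dtype=int32)) (array([456.08292683, 239.72195122]), array([  7,   6,  29,  28, 410], dtype=int32))
side (array([314.93379791, 361.59581882]), array([  8,   8,  39,  18, 287], dtype=int32)) (array([369.4569378 , 378.89952153]), array([  5,   6,  30,  23, 418], dtype=int32))
[ 0.47326825 -0.32094761  0.0018718 ] [-0.01  0.03  0.03 -0.  ]
fixed z [[ 0.47354747 -0.31989115  0.009     ]] [[ 0.4709952  -0.32634051  0.009     ]]
[ 0.56769984 -0.41769598  0.00231877] [-0.08  0.18  0.19 -0.02]
fixed z [[ 0.56797363 -0.41703498  0.006     ]] [[ 0.56573953 -0.41996333  0.006     ]]
```

apply_moves:
  dr:
    - [0,0,0]
    - [0,0,0]
    - [0,0,0]
    - [0,0,0]
    - [0,0,0]
    - [0,0,0]
    - [0,0,0]
  dp:
    - [0,0,1]
    - [0,0,1.6]
    - [0,0,1.9]
    - [0,0,2.1]
    - [0,0,2.1]
    - [0,0,2.1]
    - [0,0,2.1]
  claw: [50,50,50,50,50,50,50]

```text
clock: 6.17
eef_pos: [0.4841, -0.3346, 0.0293]
tool_rot: [0.001, 0.39, 0.921, -0.0]
force: [0.3, 0.1, 1.1]
grip_width: 0.571
grip_force: 0.0
```

apply_moves:
  dr:
    - [0,0,0]
    - [0,0,0]
    - [0,0,0]
    - [0,0,0]
  dp:
    - [0,0,0.1]
    - [0,0,0.1]
    - [0,0,0.1]
    - [0,0,0.1]
  claw: [50,50,50,50]

```text
clock: 6.5
eef_pos: [0.4837, -0.3342, 0.026]
tool_rot: [0.0, 0.389, 0.921, -0.0]
force: [0.5, -0.0, -0.2]
grip_width: 0.57
grip_force: 0.0
```

apply_moves:
  dr:
    - [0,0,0]
    - [0,0,0]
    - [0,0,0]
  dp:
    - [0,0,0.05]
    - [0,0,0.1]
    - [0,0,0.1]
  claw: [50,50,50]

```text
clock: 6.75
eef_pos: [0.4834, -0.3339, 0.0223]
tool_rot: [-0.0, 0.389, 0.921, -0.0]
force: [-0.4, -0.3, -0.2]
grip_width: 0.567
grip_force: 0.0
```

apply_moves:
  dr:
    - [0,0,0]
    - [0,0,0]
    - [0,0,0]
  dp:
    - [0,0,0.05]
    - [0,0,0.1]
    - [0,0,0.1]
  claw: [50,50,50]

```text
clock: 7.0
eef_pos: [0.4834, -0.3339, 0.0193]
tool_rot: [-0.0, 0.39, 0.921, 0.0]
force: [0.2, 0.7, -0.3]
grip_width: 0.572
grip_force: 0.0
```

apply_moves:
  dr:
    - [0,0,0]
    - [0,0,0]
    - [0,0,0]
  dp:
    - [0,0,0.05]
    - [0,0,0.13]
    - [0,0,0.13]
  claw: [50,50,50]

```text
clock: 7.25
eef_pos: [0.4833, -0.3339, 0.0153]
tool_rot: [-0.0, 0.39, 0.921, 0.0]
force: [-1.3, 0.1, 0.0]
grip_width: 0.568
grip_force: 0.0
```

apply_moves:
  dr:
    - [0,0,0]
    - [0,0,0]
    - [0,0,0]
  dp:
    - [0,0,0.05]
    - [0,0,0.13]
    - [0,0,0.13]
  claw: [50,50,50]

```text
clock: 7.5
eef_pos: [0.4833, -0.3339, 0.0113]
tool_rot: [-0.0, 0.39, 0.921, 0.0]
force: [-0.8, 0.0, 0.1]
grip_width: 0.57
grip_force: 0.0
```

apply_moves:
  dr:
    - [0,0,0]
    - [0,0,0]
    - [0,0,0]
  dp:
    - [0,0,0.05]
    - [0,0,0.1]
    - [0,0,0.1]
  claw: [50,50,50]

```text
clock: 7.75
eef_pos: [0.4834, -0.334, 0.0085]
tool_rot: [-0.0, 0.39, 0.921, 0.0]
force: [-0.1, 0.1, 0.5]
grip_width: 0.57
grip_force: 0.0
```

apply_moves:
  dr:
    - [0,0,0]
    - [0,0,0]
    - [0,0,0]
  dp:
    - [0,0,0.05]
    - [0,0,0.1]
    - [0,0,0.1]
  claw: [50,50,50]

```text
clock: 8.0
eef_pos: [0.4834, -0.3339, 0.0055]
tool_rot: [-0.0, 0.39, 0.921, 0.0]
force: [-0.3, -0.3, -0.3]
grip_width: 0.571
grip_force: 0.0
```

apply_moves:
  dr:
    - [0,0,0]
    - [0,0,0]
    - [0,0,0]
  dp:
    - [0,0,0.05]
    - [0,0,0.1]
    - [0,0,0.1]
  claw: [50,50,50]

```text
clock: 8.25
eef_pos: [0.4834, -0.334, 0.0025]
tool_rot: [-0.0, 0.39, 0.921, 0.0]
force: [-0.6, -0.1, 0.3]
grip_width: 0.571
grip_force: 0.0
```

```bash
python3 -c "
from h import *
im=ctrl.capture('side');t=ctrl.capture('top');o=ctrl.get_obs();print(o['eef_pos'],o['force'],o['joints'],o['tau'])
a=cv2.resize(im[290:410,260:400],None,fx=4,fy=4,interpolation=2);b=cv2.resize(t[220:310,390:460],(240,480),interpolation=2)
cv2.imwrite('pics/s4.png',np.hstack([a,b]))"
```

```text
[ 0.48347951 -0.33401192  0.00270358] [-0.7315322  -0.42745198 -0.28875081] [-7.22005960e-01  6.03448698e-01  1.72768149e+00 -1.50903014e-04
  8.10636469e-01 -1.49245067e+00] [-1.99597780e-03 -5.61369359e+01 -1.67341697e+01 -7.63532968e-03
  7.12341839e-02  1.96971826e-05]
```

View pics/s4.png

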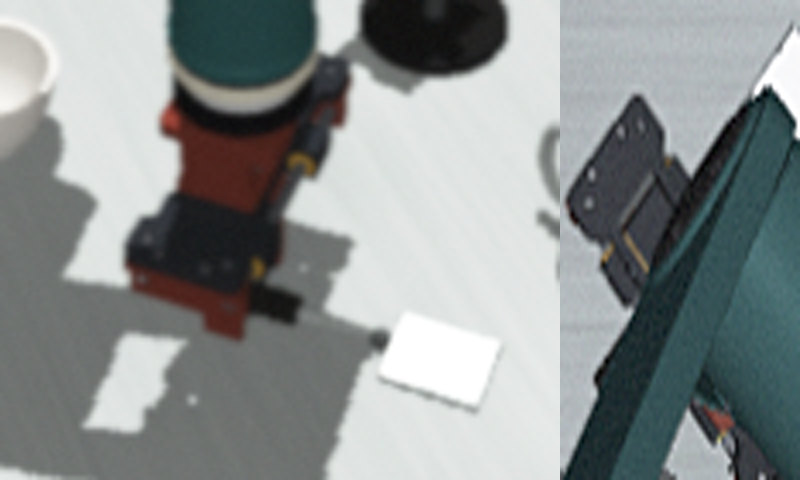

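```bash
python3 -c "
from h import *
o=ctrl.get_obs();T=rot(o['tool_rot']).as_matrix();p=o['eef_pos']
for h in(0,.01,.02,.03):
  q=p+T@[0,-.032,0]; q2=p+T@[0,.032,0]; print(h,[ (proj('side',[*a[:2],h])[0]-[260,290])*4 for a in (q,q2)])"
```

```text
0 [array([223.55633547, 339.78931086]), array([264.60383914, 259.77531329])]
0.01 [array([223.36040614, 328.81774028]), array([264.6463653 , 248.79173583])]
0.02 [array([223.16218101, 317.71375474]), array([264.689188  , 237.68224324])]
0.03 [array([222.96162252, 306.47512128]), array([264.73230882, 226.44483201])]
```

The near fingertip at crop (225,335) stands about 6–10 mm above the bench beside the handle, so the reported TCP sits about 30 mm lower than the tips suggest. The jaws do straddle the handle; the visible handle front runs from (250,300) to (300,320). I creep a little lower and close.

apply_moves:
  dr:
    - [0,0,0]
    - [0,0,0]
    - [0,0,0]
  dp:
    - [0,0,0.05]
    - [0,0,0.1]
    - [0,0,0.1]
  claw: [50,50,50]

```text
clock: 8.6
eef_pos: [0.4834, -0.3339, -0.0005]
tool_rot: [-0.0, 0.39, 0.921, 0.0]
force: [-1.0, -0.4, -0.8]
grip_width: 0.57
grip_force: 0.0
```

apply_moves:
  dr:
    - [0,0,0]
    - [0,0,0]
    - [0,0,0]
  dp:
    - [0,0,0.03]
    - [0,0,0.06]
    - [0,0,0.06]
  claw: [50,50,50]

```text
clock: 8.85
eef_pos: [0.4835, -0.334, -0.0022]
tool_rot: [-0.0, 0.39, 0.921, -0.0]
force: [-0.7, 0.3, -0.4]
grip_width: 0.571
grip_force: 0.0
```

apply_moves:
  dr:
    - [0,0,0]
    - [0,0,0]
    - [0,0,0]
  dp:
    - [0,0,0.03]
    - [0,0,0.06]
    - [0,0,0.06]
  claw: [50,50,50]

```text
clock: 9.1
eef_pos: [0.4835, -0.334, -0.004]
tool_rot: [-0.0, 0.39, 0.921, -0.0]
force: [0.4, 0.4, 0.6]
grip_width: 0.568
grip_force: 0.0
```

apply_moves:
  dr:
    - [0,0,0]
    - [0,0,0]
    - [0,0,0]
  dp:
    - [0,0,0.03]
    - [0,0,0.06]
    - [0,0,0.06]
  claw: [50,50,50]

```text
clock: 9.35
eef_pos: [0.4836, -0.3342, -0.0051]
tool_rot: [0.0, 0.389, 0.921, -0.0]
force: [-0.5, -0.3, 4.9]
grip_width: 0.571
grip_force: 2.5
```

The tips touch the bench at a reported TCP z of −0.005, so there is a 30 mm offset. I back off 2 mm and close.

apply_moves:
  dr:
    - [0,0,0]
    - [0,0,0]
    - [0,0,0]
    - [0,0,0]
    - [0,0,0]
    - [0,0,0]
    - [0,0,0]
    - [0,0,0]
    - [0,0,0]
    - [0,0,0]
  dp:
    - [0,0,-0.1]
    - [0,0,-0.1]
    - [0,0,-0.1]
    - [0,0,-0.1]
    - [0,0,-0.1]
    - [0,0,-0.1]
    - [0,0,-0.1]
    - [0,0,-0.1]
    - [0,0,-0.1]
    - [0,0,-0.1]
  claw: [50,30,5,5,5,5,5,5,5,5]
  grip_force: 40

```text
clock: 10.18
eef_pos: [0.4835, -0.334, -0.0027]
tool_rot: [-0.0, 0.39, 0.921, -0.0]
force: [0.4, -0.1, -1.3]
grip_width: 0.177
grip_force: 40.0
```

apply_moves:
  dr:
    - [0,0,0]
    - [0,0,0]
    - [0,0,0]
    - [0,0,0]
    - [0,0,0]
    - [0,0,0]
  dp:
    - [0,0,0]
    - [0,0,0]
    - [0,0,-0.5]
    - [0,0,-1.5]
    - [0,0,-2.5]
    - [0,0,-3]
  claw: [5,5,5,5,5,5]

```text
clock: 10.68
eef_pos: [0.4847, -0.335, 0.0903]
tool_rot: [0.002, 0.389, 0.921, -0.001]
force: [0.9, -0.2, -0.4]
grip_width: 0.174
grip_force: 40.0
```

Grasped: the opening is 15.5 mm at 40 N. Now I work out the hold pose and the way there.

```bash
cat >> h.py <<'E'
gw=np.array([.567,-.4187,.006]); p0=np.array([.4835,-.334,-.0027]); GT=RG.T@(gw-p0)
S=np.array([.585,.153,.150]); ph=np.radians(113.7)
n=np.array([-.5*np.cos(ph),-.5*np.sin(ph),np.cos(np.pi/6)]); mxt=np.array([np.sin(ph),-np.cos(ph),0]); RT=frame(mxt,n)
def tcp(g,Rm): return np.array(g)-Rm@GT
a=np.radians(248.7); back=np.array([np.cos(a),np.sin(a),0])
a=np.radians(-11); RA=frame([np.cos(a),np.sin(a),0],[0,0,1])
P1=tcp(S+.13*back,RT); PT=tcp(S,RT); A=np.array([.40,-.18,.16])
E
python3 -c "
from h import *
print(GT,P1,PT);go(A,RA)"
```

```text
[-0.11893561  0.00081215 -0.0087    ] [ 0.42740668 -0.01258666  0.1420595 ] [0.47462934 0.1085332  0.1420595 ]
dp [5.66, 1.57, -2.34] dr [-0.01, 0.04, -6.97] | J [-0.72, 0.48, 1.67, -0.0, 0.99, -1.49] t 10.68
```

apply_moves:
  dr:
    - [0,0,0]
    - [0,0,-1]
    - [0,0,-2]
    - [0,0,-3]
    - [0,0,-4]
    - [0,0,-5]
    - [0,0,-6]
    - [0,0,-7]
    - [0,0,-7]
    - [0,0,-7]
  dp:
    - [0.5,0,-1]
    - [1.3,0.2,-1.8]
    - [2.3,0.5,-2.3]
    - [3.3,0.8,-2.3]
    - [4.3,1.1,-2.3]
    - [5,1.4,-2.3]
    - [5.7,1.6,-2.3]
    - [5.7,1.6,-2.3]
    - [5.7,1.6,-2.3]
    - [5.7,1.6,-2.3]
  claw: [5,5,5,5,5,5,5,5,5,5]

```text
clock: 11.52
eef_pos: [0.3992, -0.1781, 0.1567]
tool_rot: [0.0, 0.096, 0.995, -0.0]
force: [-0.1, -0.2, -1.2]
grip_width: 0.175
grip_force: 40.0
```

```bash
python3 -c "
from h import *
print(ctrl.get_obs()['eef_pos'],ctrl.get_obs()['grip_width']);go(P1,RT)"
```

```text
[ 0.39922579 -0.17807741  0.1566769 ] 0.17525031884080466
dp [0.13, 5.59, 0.48] dr [-5.82, 1.82, -6.77] | J [-0.58, 0.2, 1.92, -0.0, 1.02, -1.96] t 11.52
```

apply_moves:
  dr:
    - [-0.6,0.2,-0.7]
    - [-1.4,0.4,-1.6]
    - [-2.2,0.7,-2.5]
    - [-3,0.9,-3.5]
    - [-3.8,1.2,-4.4]
    - [-4.6,1.4,-5.3]
    - [-5.3,1.7,-6.2]
    - [-5.8,1.8,-6.8]
    - [-5.8,1.8,-6.8]
    - [-5.8,1.8,-6.8]
  dp:
    - [0,0.5,0]
    - [0,1.2,0]
    - [0,2,0.1]
    - [0,2.8,0.2]
    - [0,3.6,0.3]
    - [0,4.4,0.4]
    - [0.1,5.2,0.5]
    - [0.1,5.6,0.5]
    - [0.1,5.6,0.5]
    - [0.1,5.6,0.5]
  claw: [5,5,5,5,5,5,5,5,5,5]

```text
clock: 12.35
eef_pos: [0.4283, -0.0134, 0.1406]
tool_rot: [-0.053, -0.199, 0.946, 0.252]
force: [0.3, -0.1, -1.0]
grip_width: 0.182
grip_force: 40.0
```

```bash
cat > meas.py <<'E'
from h import *
from scipy.optimize import least_squares
import sys
# triangulate glass from both pictures: bright blob / detector near the expected place
o=ctrl.get_obs();T=rot(o["tool_rot"]).as_matrix();e=o["eef_pos"]+T@GT
print("expected glass",e,"width",o["grip_width"])
mx=-T[:,0];my=T[:,1];cs=[e+mx*a+my*b for a,b in((-.03,-.024),(.03,-.024),(.03,.024),(-.03,.024))]
for c in("top","side"):
    im=ctrl.capture(c);tag=sys.argv[1];u=proj(c,[e]+cs);print(c,np.round(u,0).tolist());x,y=u[0].astype(int)-40
    print(find("mirror_head",c))
    cv2.imwrite(f"pics/{c}_{tag}.png",im);g=im.max(2)
    m=g[y:y+80,x:x+80];print(m[::4,::4])
E
python3 meas.py p1; python3 -c "
from h import *
go(P1,RT)"
```

```text
expected glass [0.53857913 0.03122752 0.14845298] width 0.18194865814553504
top [[262.0, 250.0], [277.0, 259.0], [266.0, 234.0], [247.0, 241.0], [258.0, 266.0]]
[(0.89, array([0.2026, 0.1949, 0.0122]), array([201., 392.])), (0.59, array([0.5369, 0.0329, 0.1483]), array([262., 251.]))]
[[206 205 207 207 214 196 175 108 140  89 103 193 180 178 176 179 178 183
  179 184]
 [ 51  58  45  48  41  18  54  61 125  96 102 195 189 188 187 183 185 187
  182 188]
 [181 192 139  92 158 117  93  33 103  97 103 193 188 187 188 190 185 190
  190 189]
 [ 23  16  33  59  84 179 186  28  89 105  98 188 178 182 184 179 181 179
  180 183]
 [ 74  57  44  22  14  21  52  98  76 104 103 192 182 184 179 184 179 185
  183 183]
 [ 71  90  93 106 118 113 156 178  66 102 100 185 185 182 185 183 183 185
  185 186]
 [ 11  11  25  27  27  20  22 177  64  98  96 174 184 184 181 182 183 183
  183 185]
 [109 111 109 103 105 108 195 186  60 134 129 126 178 179 175 181 181 183
  180 184]
 [ 13  10  32  29  28  20  38 127 127 128 126 125 187 181 181  96 183 182
  187 184]
 [107 107 110 114 102 122 146 125 128 128 128 163
[... 2132 characters left out ...]
166 135]
 [108  76  24  37  29  30  36  29 113  52  29  30 142 170 144 121 115 115
  116 115]
 [ 86  41  25  30  66  76  58  57  82  32  27  33  40 112 117 115 117 115
  113 112]
 [ 79  19  34  63  95  66 111  27  30  30  30  39  45 116 115 113 111 108
  101  83]
 [ 18  25  64  73 114 112  65  30  46  42  30  92 112 107 105 105 110 107
  107  97]
 [112 101 109 117 113 114  97  57  30  58 103 102 102 104 109 105 106 109
  105 107]
 [219 125 114 103  63  90  82  63  93 104 105 105 101 103 106 106 123 144
  206 217]
 [219 176  53  22  21  80 104 103 102 102 104 109 140 171 212 216 212 217
  221 218]]
dp [-0.0, 0.02, -0.0] dr [-0.04, -0.0, 0.03] | J [-0.49, 0.42, 1.78, 0.32, 1.37, -2.61] t 12.55
```

The detected head position, (0.537, 0.033, 0.148), agrees with the tool model to about 2 mm. Next I slide it in under the group.

```bash
python3 -c "
from h import *
go(PT,RT)"
```

```text
dp [-3.07, 2.67, 1.52] dr [-0.04, -0.0, 0.03] | J [-0.49, 0.42, 1.78, 0.32, 1.37, -2.61] t 12.55
```

apply_moves:
  dr:
    - [0,0,0]
    - [0,0,0]
    - [0,0,0]
    - [0,0,0]
    - [0,0,0]
    - [0,0,0]
    - [0,0,0]
    - [0,0,0]
    - [0,0,0]
    - [0,0,0]
  dp:
    - [-0.3,0.3,0.15]
    - [-0.8,0.7,0.4]
    - [-1.3,1.1,0.64]
    - [-1.8,1.55,0.9]
    - [-2.3,2,1.14]
    - [-2.7,2.35,1.34]
    - [-3.05,2.65,1.5]
    - [-3.05,2.65,1.5]
    - [-3.05,2.65,1.5]
    - [-3.05,2.65,1.5]
  claw: [5,5,5,5,5,5,5,5,5,5]

```text
clock: 13.38
eef_pos: [0.4738, 0.1082, 0.1423]
tool_rot: [-0.053, -0.201, 0.945, 0.252]
force: [0.4, -0.1, -1.3]
grip_width: 0.176
grip_force: 40.0
```

```bash
sed -i '/m=g\[y/d' meas.py; python3 meas.py pt; python3 -c "
from h import *
go(PT,RT)
a=cv2.imread('pics/side_pt.png')[150:250,230:330];b=cv2.imread('pics/side_p1.png')
print(a.max(2)[40:100:3,20:90:3])"
```

```text
expected glass [0.58396018 0.15314477 0.15037937] width 0.17621911798075376
top [[206.0, 229.0], [222.0, 238.0], [211.0, 213.0], [191.0, 220.0], [202.0, 245.0]]
[(0.45, array([0.5686, 0.1296, 0.1452]), array([218., 236.])), (0.18, array([ 0.699 , -0.4118,  0.0367]), array([456., 184.]))]
side [[286.0, 203.0], [284.0, 212.0], [299.0, 205.0], [289.0, 193.0], [274.0, 201.0]]
[(0.64, array([0.2033, 0.191 , 0.0092]), array([166., 264.])), (0.41, array([0.5951, 0.156 , 0.1463]), array([290., 203.]))]
dp [-0.03, 0.01, 0.01] dr [-0.02, -0.0, 0.04] | J [-0.25, 0.44, 1.74, 0.42, 1.32, -2.42] t 13.58
[[ 96  35  69  78  40  15  34  99 123 127 117  93  60  72 101 106 111 106
  105 106 107 103 110 202]
 [ 86  66  37  63  64  50  20  12  18  19  14  20  64  72 106 106 106 107
  107 104 107 102 109 206]
 [ 46  35  54  41  64  65  64  57  37  38  52  59  69 122 107 105 110 109
  107 106 108 104 111 202]
 [ 26  46  35  45  52  66  59  67  70  64  54  53 123 132 116 106 111 108
  108 107 107 106 103 202]
 [ 55  29  78  35  34  57  70  67  61  53  52  64 134 133 135 139 108 108
   86 101  61  90  69 178
[... 817 characters left out ...]
58 142 151  58 193  53 125  65  53  86  22  88  54  44  90  20 107
  112 102 189  42 182 105]
 [148 152  56 195  56 158 150  68 141  40  79  54  45  88  24  84  59  79
  190  46 157  76  68  99]
 [ 95 194  42 161  98  70 129  30 168 120  43 130  38  98  87  59 145  44
  103 112 175 173 172 149]
 [150 178  92  50  90  20 147 112  80 187  45 133  78  82 121 164 175 177
  157 132 118 110 109 111]
 [189  61  81  17  92  46  69  98  67 115 167 178 182 160 139 122 111 112
  108 109 110 109 109 110]
 [122  55  82  36  57  76 103 118 160 146 120 113 112 111 110 111 110 110
  112 110 111 109 107 105]
 [ 92 107 111 116 115 114 111 112 109 110 111 112 111 110 113 111 110 108
  108 108 106 103 102  96]]
```

The side picture puts the glass edges within about 1–2 px of the expected corners (rightmost about (298,204), expected (299,205)). The reported pose is 1 mm from the target. I settle, check it is still and hand in.

apply_moves:
  dr:
    - [0,0,0]
    - [0,0,0]
    - [0,0,0]
    - [0,0,0]
    - [0,0,0]
    - [0,0,0]
  dp:
    - [0,0,0]
    - [0,0,0]
    - [0,0,0]
    - [0,0,0]
    - [0,0,0]
    - [0,0,0]
  claw: [5,5,5,5,5,5]

```text
clock: 14.08
eef_pos: [0.4741, 0.1082, 0.1421]
tool_rot: [-0.053, -0.2, 0.945, 0.253]
force: [0.0, 0.4, -1.5]
grip_width: 0.177
grip_force: 40.0
```

```bash
python3 -c "
from h import *
go(PT,RT);o=ctrl.get_obs();print(abs(o['joint_vel']).max(),o['force'],o['grip_force'])
print(ctrl.hand_in())"
```

```text
dp [-0.02, 0.0, 0.0] dr [-0.02, -0.01, 0.05] | J [-0.25, 0.44, 1.74, 0.42, 1.32, -2.42] t 14.08
0.001953653898610691 [ 0.00580739  0.38301854 -1.53118243] 39.98839974403381
the job is handed in; nothing more can be done
None
```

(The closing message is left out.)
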